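# Tip the standing bucking bar into its rest and push it home

## Robot

A 6-joint arm with a two-finger parallel gripper is mounted at the origin on the work surface; the furniture and walls round the work are solid. World frame = base frame: x ahead of the robot, y to its left, z up, the work surface at z = 0. Lengths are in m, angles in rad, forces in N, time in s.
With the tool pointing down it reaches from about 0.25 to 0.775 m from the base axis. Payload 4 kg.
Tool frame: the origin (TCP) lies at the centre of the arm's flange, where the gripper is bolted on; the fingertips stand 199 mm ahead of it and the grasp point (between the pads) lies 180 mm ahead of it (robot.tcp_to_tips is the z of the fingertips in the tool frame, in m); z points along the fingers, y is the line along which they close (so a half turn about z gives the same grasp; the last joint's range is limited). The gripper opens to 94 mm and grips with 3 to 60 N. Pads are 16 mm wide; open, the fingers measure 119 mm over their backs; the gripper's body (75 mm by 177 mm) begins 78 mm behind the grasp point.
Start: joints at [1.003, 0.087, 1.371, -0, 1.684, -0.103], TCP at [0.247, 0.492, 0.405] pointing down, gripper open.
Joint ranges: [-3.1, 3.1], [-0.76, 2.03], [0.27, 2.55], [-1.08, 4.22], [0.17, 2.65], [-2.57, 2.57]. Speed limits (rad/s): [2.79, 2.79, 3.14, 3.14, 3.14, 3.14].

## Interface

Orientations are given as [roll, pitch, yaw] about the fixed x, y, z axes, in that order (R = Rz(yaw) Ry(pitch) Rx(roll)).
In Python, from bench import robot gives the robot as it stands.
- The arm moves only by the tool play_rows, never from a script. Its arguments are lists of equal length, an entry for each row: "translation": the shift along the tool's x, y, z scaled (see below), a list of three; "twist": the turn, a rotation vector about the tool's x, y, z scaled (see below), a list of three; "gripper": the opening, from -1 (shut) to 1 (fully open). A call has 1 to 8 rows; each row shifts and turns the commanded pose from where the row before left it, along the tool's axes as they then stand; what a row does not reach is not made up. The controller multiplies each number of a shift by 0.04 m and each number of a turn by 0.1 rad. A row lasts 1/10 s, in which the tool goes at most 50 mm and 8.59 degrees, less where a joint would pass 70% of its speed; a pose out of reach is approached as far as the arm can. A call with a number of a shift or a turn outside -1 to 1 is refused whole. A call with a gripper value outside its range is refused whole. The fingers move at their own pace and stop on an object; the grip force is fixed at half the most. Time passes only in rows, so rows that do not move let the fingers close. It gives the time, the measured TCP pose, the force, the opening and the grip force at its end, in the units of the state.
- robot.get_obs(): the state, without advancing time (a new reading comes with each control period).
- robot.snapshot(name): name is "scene" or "top"; returns the picture (480x640x3 uint8, red, green, blue); there is no depth.
- robot.camera_model(name): a dict with "camera_matrix" (3x3 intrinsics, pixels), "rvec" (rotation vector, rad) and "tvec" (3), from world to camera coordinates, as OpenCV has them. Camera axes: x right, y down, z forward; pixel columns grow to the right and rows downward; lengths in m; the calibration is good to about 2 mm. A picture is of the moment at which its call begins. camera_model takes no time and is no camera call.
- robot.close_job(): hands the job in; it is judged then, once.
Trained networks look in the newest picture that a camera, given by its name, has taken for a name from the list of things; names that differ only in an ending like _2 or _b are one class to them, and where a whole thing is asked for, a point or a joint stands for the part that bears it (a point fixed in the world has none). Each returns a list of dicts, best first, with "score" (0 to 1); they miss things now and then, are a little off and sometimes report something else, mostly with a low value. They report only what shows in the picture. A call takes as long as a camera call. They do not tell look-alikes from the thing itself.
- robot.recognise(name, camera): "centre" ([x, y, z] in m, in world coordinates, good to about 4 mm: the middle of the surface that is visible of it).
- robot.spot_point(name, camera): "centre" ([x, y, z] in m, in world coordinates, good to about 4 mm: a listed point, or the origin of a listed thing).
The state is a dict: "time": time; "joint_positions": joint angles; "qvel": joint speeds; "joint_torque": joint torques, N m; "tool_pos": TCP position; "ee_rot": TCP orientation; "wrist_force": force on the tool from outside, world axes, zero at the start; "wrist_torque": the same for the moment, N m; "width": finger opening in m; "finger_force": force on a finger pad.
Only numpy, scipy, OpenCV 4.12 (cv2) and the standard library are available. Lean on these libraries where they do the work, as an engineer would, in place of code of your own. Each camera call takes 0.05 s, during which the arm holds its last target. There are 200 camera calls.

## Task

The steel bucking bar has been left standing on its end in the open mouth of its blue rest. Push it over with your fingertips so that it lies down lengthwise between the rails, then push it along until its end is up against the yellow stop. Do not grip the bar or pick it up, and leave everything else on the bench where it is.

Things in the scene. Friction and masses are not known exactly. Their poses are not given: they have to be found in the camera images.
- bar_rest: Low blue rest, fixed to the bench; place and yaw vary. Origin: centre of its underside, on the bench; x points along the channel from the open mouth to the yellow stop, z up. Base 210 x 90 x 3 mm, rubber floor with top at z = 5 mm. Side rails: inner faces at y = -29 and 29 mm, from x = -34 to 94 mm, tops at z = 17 mm; nothing across the mouth.
- stop_face (a point): Middle of the face of the yellow end stop against which the bar must come, at x = 90, y = 0, z = 19 mm of the rest. The stop is 70 mm wide and its top is 27 mm above the bench.
- bar: Loose grey steel bar, 100 x 36 x 28 mm, 0.5 to 0.95 kg, upright at the start on its full end, narrow end up, top 105 mm above the bench, its centre at x = -65 (+-8), y = 0 (+-4) mm of the rest, turned up to 0.08 rad. Origin: middle of the 36 x 100 mm face towards the stop, which comes to lie on the rubber. y: its length (down at the start); x: width; z: 28 mm thickness (away from the stop).
- bar_mid (a point): Centre of the bar's volume. Lying, it is about 19 mm above the bench and the bar's top face 33 mm.
- bar_top (a point): Centre of the bar's narrow end, up at the start, leading once it lies. The last 40 mm taper on one side (+x of the bar) from 36 to 22 mm, so it lies 7 mm off the bar's middle line. Pushed near the top in the rest's x direction, the bar overbalances once its top has moved some 30 mm, falls by itself and lies with this end 25 to 55 mm short of the stop.
- bar_foot (a point): Centre of the bar's full (36 mm wide) end that stands on the rubber at the start; the rear end once it lies, where it can be pushed along with a few newtons.
- marker: Black marker pen, 132 mm long, 16 mm thick, lying beside the rest on its -y side. Leave alone.
- pin: Black spring pin, 57 mm long, 10 mm thick, lying beside the rest on its +y side. Leave alone.
- brass_pin: Brass-coloured spring pin, 57 mm long, 10 mm thick, lying beside the rest on its +y side. Leave alone.
- punch: Grey centre punch, 108 mm long, 10 mm thick, lying crosswise beyond the stop. Leave alone.
- caliper: Digital caliper, 230 mm long, at the right. Leave alone.
There are look-alikes about, which are no part of the job. What is meant by the bar is not brown, and is the larger of those in its own colour.

How it is judged:
By the outcome, as a careful person would: the job done as asked, in the order asked, and still so for the second after the job is handed in, with the robot touching nothing.
It also fails if it takes over 42 s, if anything falls off the work surface, if the arm or the gripper's body presses on something with over 40 N, if the wrist force passes 120 N, or if a joint passes its speed limit or range.

## Working session

There is one attempt and no reset: what is moved stays moved. The work goes in short steps, Python scripts to look and compute and a tool call to move; the robot and the scene stay as the last step left them, time stands still between calls to the robot, and variables do not carry over. Pictures are saved under pics/ and viewed, at most 10 in all, crops included, and the job is handed in when it is done.

Besides the shell and the picture viewer there is one more tool, called after "Request:" in YAML: its name, and indented under it one key for each argument. play_rows: Moves the arm, as the interface text tells. Its arguments: {"type":"object","properties":{"translation":{"type":"array","items":{"type":"array","items":{"type":"number","minimum":-1,"maximum":1}}},"twist":{"type":"array","items":{"type":"array","items":{"type":"number","minimum":-1,"maximum":1}}},"gripper":{"type":"array","items":{"type":"number"}}},"required":["translation","twist","gripper"]}

```bash
mkdir -p pics; cat > h.py <<'E'
from bench import robot
import numpy as np, cv2
def snap(cam,fn=None):
    im=robot.snapshot(cam)
    if fn: cv2.imwrite('pics/'+fn,im[:,:,::-1])
    return im
def proj(cam,p):
    m=robot.camera_model(cam)
    return cv2.projectPoints(np.array(p,float).reshape(-1,3),np.array(m['rvec'],float),np.array(m['tvec'],float),np.array(m['camera_matrix'],float),None)[0].reshape(-1,2)
def back(cam,uv,z):
    m=robot.camera_model(cam);R=cv2.Rodrigues(np.array(m['rvec'],float))[0];t=np.array(m['tvec'],float).ravel()
    d=R.T@np.linalg.inv(np.array(m['camera_matrix']))@np.array([uv[0],uv[1],1.]);c=-R.T@t
    return c+d*(z-c[2])/d[2]
E
python3 - <<'E'
from h import *
np.set_printoptions(precision=4,suppress=True)
for c in ['top','scene']:
    snap(c,c+'0.png')
    for n in ['bar_rest','stop_face','bar','bar_top','bar_mid','bar_foot','marker','pin']:
        f=robot.recognise if n in('marker','pin') else robot.spot_point
        for d in f(n,c)[:3]:
            print(c,n,round(d['score'],2),np.array(d['centre']),proj(c,d['centre'])[0].round())
o=robot.get_obs();print(o['time'],o['tool_pos'],o['ee_rot'],o['width'])
E
```

```text
top bar_rest 0.75 [ 0.5673 -0.0652  0.0022] [306. 236.]
top stop_face 0.84 [ 0.6517 -0.0311  0.0162] [289. 196.]
top bar 0.93 [ 0.527  -0.233   0.0232] [386. 252.]
top bar 0.9 [ 0.3533 -0.0055  0.025 ] [276. 338.]
top bar 0.88 [ 0.5253 -0.084   0.06  ] [314. 252.]
top bar_top 0.69 [ 0.383  -0.0408  0.012 ] [294. 323.]
top bar_top 0.55 [ 0.4979 -0.2545  0.0069] [395. 267.]
top bar_mid 0.94 [ 0.3507 -0.0046  0.0127] [276. 339.]
top bar_mid 0.82 [ 0.5101 -0.0871  0.0575] [315. 259.]
top bar_mid 0.74 [ 0.5307 -0.2299  0.0097] [383. 252.]
top bar_foot 0.86 [0.3278 0.0382 0.012 ] [256. 351.]
top bar_foot 0.84 [ 0.5606 -0.2065  0.0123] [372. 238.]
top bar_foot 0.8 [ 0.5121 -0.0923  0.0069] [319. 261.]
top marker 0.88 [ 0.6467 -0.1509  0.0152] [345. 198.]
top marker 0.46 [ 0.5053 -0.0908  0.1027] [317. 259.]
top pin 0.45 [0.518  0.0164 0.0053] [268. 259.]
scene bar_rest 0.67 [ 0.6496 -0.028   0.0194] [310. 223.]
scene bar_rest 0.64 [ 0.5702 -0.0655  0.0025] [305. 260.]
scene stop_face 0.96 [ 0.6503 -0.0307  0.0196] [311. 223.]
scene bar 0.74 [ 0.3564 -0.0025  0.0262] [211. 315.]
scene bar 0.57 [ 0.5252 -0.2329  0.0207] [370. 303.]
scene bar_top 0.98 [ 0.3842 -0.0378  0.0152] [237. 316.]
scene bar_top 0.81 [ 0.498  -0.2525  0.0111] [372. 321.]
scene bar_top 0.68 [ 0.5143 -0.095   0.104 ] [300. 248.]
scene bar_mid 0.77 [ 0.5262 -0.2322  0.0088] [369. 307.]
scene bar_mid 0.77 [ 0.3535 -0.0029  0.0141] [211. 320.]
scene bar_mid 0.71 [ 0.5122 -0.09    0.0531] [299. 267.]
scene bar_foot 0.87 [ 0.507  -0.089   0.0028] [298. 285.]
scene bar_foot 0.81 [ 0.5616 -0.213   0.0118] [369. 288.]
scene bar_foot 0.71 [0.3232 0.0393 0.0142] [182. 323.]
scene marker 0.94 [ 0.6286 -0.1507  0.0156] [357. 252.]
0.9 [0.2465 0.4916 0.4047] [3.1415 0.     2.6768] 0.09438926280676702
```

View pics/top0.png

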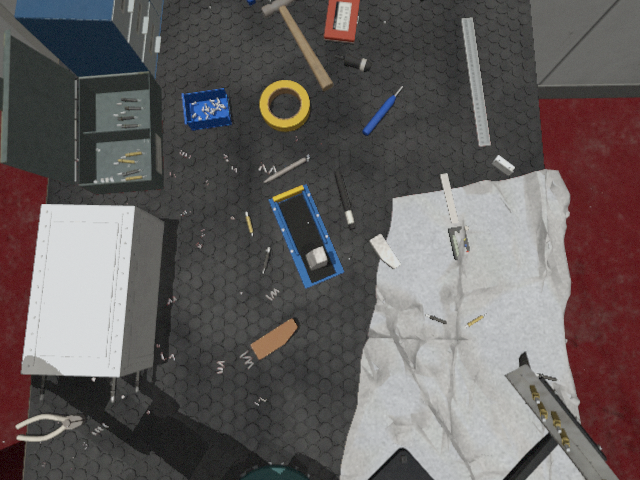

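View pics/scene0.png

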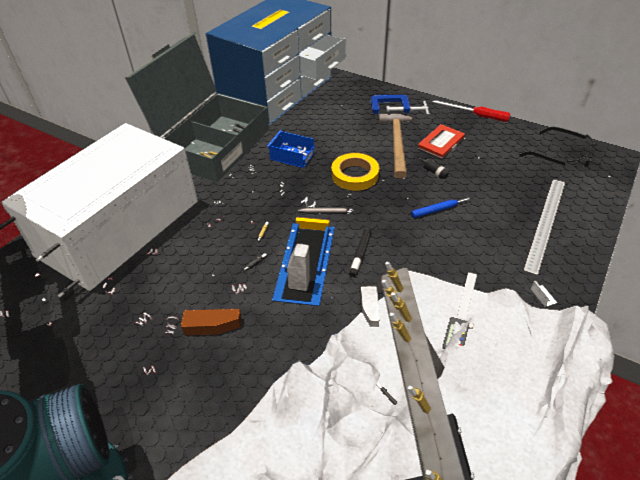

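Candidates are the brown bar (top 275,340), the small grey one lying on the cloth edge (top 385,252), and the upright grey one in the rest (top 316,259; scene 300,267). The upright one fits: it is grey, the larger of the grey two, and stands in the rest's mouth. I'll confirm this in one crop and refine the rest's pose.

```bash
python3 - <<'E'
from h import *
np.set_printoptions(precision=4,suppress=True)
t=cv2.imread('pics/top0.png');s=cv2.imread('pics/scene0.png')
a=cv2.resize(t[175:295,255:405],None,fx=4,fy=4,interpolation=2)[:, :600]
b=cv2.resize(s[210:330,265:315],None,fx=4,fy=4,interpolation=2)
cv2.imwrite('pics/crop.png',np.hstack([a,b]))
hsv=cv2.cvtColor(t,cv2.COLOR_BGR2HSV)
m=cv2.inRange(hsv,(100,120,60),(125,255,255));m[:175]=0;m[300:]=0;m[:,:255]=0;m[:,360:]=0
uv=np.argwhere(m)[:,::-1]
P=np.array([back('top',q,0.006)[:2] for q in uv],np.float32)
r=cv2.minAreaRect(P);print(r);print(cv2.boxPoints(r))
# stop
y=cv2.inRange(hsv,(18,100,80),(35,255,255));y[:175]=0;y[215:]=0;y[:,:255]=0;y[:,320:]=0
Q=np.array([back('top',q,0.027)[:2] for q in np.argwhere(y)[:,::-1]],np.float32);print(cv2.minAreaRect(Q))
E
```

```text
((0.5684926509857178, -0.06477119028568268), (0.2090606838464737, 0.08963752537965775), 22.463056564331055)
[[ 0.4548 -0.0633]
 [ 0.489  -0.1461]
 [ 0.6822 -0.0662]
 [ 0.648   0.0166]]
((0.6548770666122437, -0.029259271919727325), (0.015509459190070629, 0.06892917305231094), 22.574052810668945)
```

View pics/crop.png

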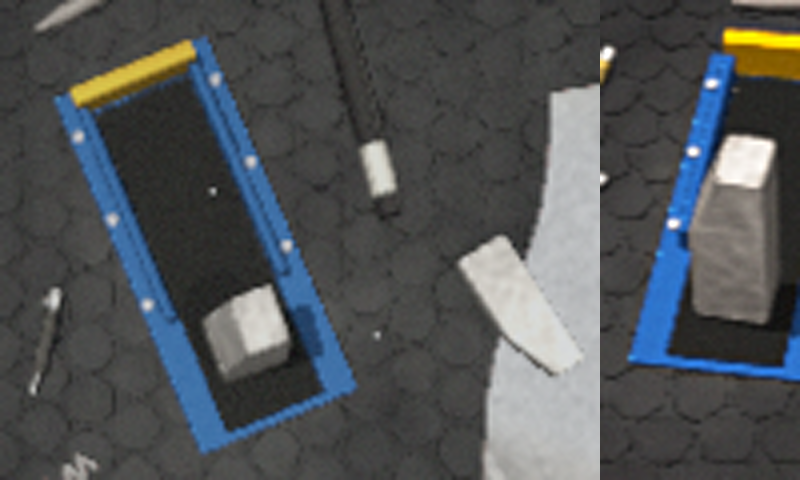

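The crop confirms it: a grey, full-size bar upright in the mouth at crop (250,330), with its taper on the rest's +y side and its top face near crop (258,315). The stop is at crop (135,72). Next I'll work out the approach and check that the white box is clear.

```bash
cat > plan.py <<'E'
from h import *
O=np.array([0.5685,-0.0650]);A=0.3930
ex=np.array([np.cos(A),np.sin(A)]);ey=np.array([-ex[1],ex[0]])
def toR(p): d=np.array(p)[:2]-O; return np.array([d@ex,d@ey])
def toW(x,y): return O+x*ex+y*ey
E
python3 - <<'E'
from plan import *
np.set_printoptions(precision=4,suppress=True)
for c in [(222,300),(268,285),(290,335),(240,350),(258,315)]:
    print(toR(back('top',(255+c[0]/4-.4,175+c[1]/4-.4),0.105)))
for p in [(0.5143,-.095),(.5101,-.0871),(.5122,-.09),(.507,-.089),(.5121,-.0923),(.6517,-.0311),(.6503,-.0307)]: print('net',toR(p))
def tri(a,b):
    f=lambda z: np.linalg.norm(back('top',a,z)-back('scene',b,z))
    zs=np.arange(0,.5,.002); z=min(zs,key=f); return back('top',a,z),f(z)
print('box',tri((134,206),(127,125)),tri((124,375),(84,206+0)),tri((163,220),(184,150)))
print(proj('top',[.2465,.4916,.25]),proj('scene',[.2465,.4916,.25]))
tgt=toW(-.125,-.006);print('tgt',tgt)
# rows: world shift & yaw
o=robot.get_obs();p=np.array(o['tool_pos'][:2]);yaw=o['ee_rot'][2];n=24
d=(tgt-p)/n;w=(A-yaw)/n
for i in range(n):
    c,s=np.cos(yaw),np.sin(yaw)
    print(i,round((d[0]*c+d[1]*s)/.04,2),round((d[0]*s-d[1]*c)/.04,2),round(-w/.1,3),(p+d*i).round(2)); yaw+=w
E
```

```text
[-0.0471  0.0051]
[-0.049  -0.0179]
[-0.0752 -0.0181]
[-0.0724  0.0065]
[-0.0604 -0.0079]
net [-0.0616 -0.007 ]
net [-0.0624  0.0019]
net [-0.0616 -0.0015]
net [-0.066   0.0014]
net [-0.0626 -0.0036]
net [ 0.0898 -0.0005]
net [0.0887 0.0004]Traceback (most recent call last):
  File "<stdin>", line 9, in <module>
  File "<stdin>", line 8, in tri
  File "<stdin>", line 7, in <lambda>
  File "h.py", line 11, in back
    m=robot.camera_model(cam);R=cv2.Rodrigues(np.array(m['rvec'],float))[0];t=np.array(m['tvec'],float).ravel()
ValueError: time passes only in moves, steps and waits
```

```bash
sed -i '2a _c={}\ndef cm(c):\n    if c not in _c: _c[c]=robot.camera_model(c)\n    return _c[c]' h.py; sed -i 's/m=robot.camera_model(cam)/m=cm(cam)/' h.py
python3 - <<'E'
from plan import *
np.set_printoptions(precision=4,suppress=True)
def tri(a,b):
    f=lambda z: np.linalg.norm(back('top',a,z)-back('scene',b,z))
    zs=np.arange(0,.5,.004); z=min(zs,key=f); return back('top',a,z),f(z)
print('box',tri((134,206),(127,125)),tri((40,206),(5,190)))
print(proj('top',[.2465,.4916,.25]),proj('scene',[.2465,.4916,.25]))
tgt=toW(-.125,-.006);print('tgt',tgt)
o=robot.get_obs();p=np.array(o['tool_pos'][:2]);yaw=o['ee_rot'][2];n=24
d=(tgt-p)/n;w=(A-yaw)/n
for i in range(n):
    c,s=np.cos(yaw+w/2),np.sin(yaw+w/2)
    print(i,round((d[0]*c+d[1]*s)/.04,2),round((d[0]*s-d[1]*c)/.04,2),round(-w/.1,3),(p+d*i).round(2)); yaw+=w
E
```

```text
box (array([0.5744, 0.1941, 0.256 ]), np.float64(0.09817956575360784)) (array([0.6268, 0.4809, 0.056 ]), np.float64(0.26630468359070675))
[[-73.9376 423.3353]] [[-81.7812 162.8534]]
tgt [ 0.4553 -0.1184]
0 -0.5 -0.45 0.952 [0.25 0.49]
1 -0.54 -0.4 0.952 [0.26 0.47]
2 -0.58 -0.34 0.952 [0.26 0.44]
3 -0.61 -0.29 0.952 [0.27 0.42]
4 -0.63 -0.23 0.952 [0.28 0.39]
5 -0.65 -0.17 0.952 [0.29 0.36]
6 -0.66 -0.11 0.952 [0.3  0.34]
7 -0.67 -0.04 0.952 [0.31 0.31]
8 -0.67 0.02 0.952 [0.32 0.29]
9 -0.67 0.09 0.952 [0.32 0.26]
10 -0.66 0.15 0.952 [0.33 0.24]
11 -0.64 0.21 0.952 [0.34 0.21]
12 -0.62 0.27 0.952 [0.35 0.19]
13 -0.59 0.33 0.952 [0.36 0.16]
14 -0.55 0.38 0.952 [0.37 0.14]
15 -0.51 0.43 0.952 [0.38 0.11]
16 -0.47 0.48 0.952 [0.39 0.08]
17 -0.42 0.52 0.952 [0.39 0.06]
18 -0.37 0.56 0.952 [0.4  0.03]
19 -0.32 0.59 0.952 [0.41 0.01]
20 -0.26 0.62 0.952 [ 0.42 -0.02]
21 -0.2 0.64 0.952 [ 0.43 -0.04]
22 -0.14 0.66 0.952 [ 0.44 -0.07]
23 -0.07 0.67 0.952 [ 0.45 -0.09]
```

```bash
python3 - <<'E'
from plan import *
np.set_printoptions(precision=4,suppress=True)
def tri(a,b):
    f=lambda z: np.linalg.norm(back('top',a,z)-back('scene',b,z))
    zs=np.arange(0,.5,.004); z=min(zs,key=f); return back('top',a,z),f(z)
for a,b in [((134,206),(184,150)),((40,206),(127,125)),((124,375),(82,240)),((22,375),(5,195))]: print(tri(a,b))
E
```

```text
(array([0.6044, 0.249 , 0.136 ]), np.float64(0.0018121343912892657))
(array([0.6066, 0.4262, 0.136 ]), np.float64(0.009920130958530447))
(array([0.2982, 0.2519, 0.132 ]), np.float64(0.028358286653732384))
(array([0.3043, 0.4098, 0.168 ]), np.float64(0.0068247327259588425))
```

The box top is about 0.14 m high and the tips pass at 0.206 m, so the path is clear.

Request:
play_rows:
  translation:
    - [-0.5, -0.45, 0]
    - [-0.54, -0.4, 0]
    - [-0.58, -0.34, 0]
    - [-0.61, -0.29, 0]
    - [-0.63, -0.23, 0]
    - [-0.65, -0.17, 0]
    - [-0.66, -0.11, 0]
    - [-0.67, -0.04, 0]
  twist:
    - [0, 0, 0.95]
    - [0, 0, 0.95]
    - [0, 0, 0.95]
    - [0, 0, 0.95]
    - [0, 0, 0.95]
    - [0, 0, 0.95]
    - [0, 0, 0.95]
    - [0, 0, 0.95]
  gripper: [-1, -1, -1, -1, -1, -1, -1, -1]

```text
time: 1.7
tool_pos: [0.3258, 0.2907, 0.4049]
ee_rot: [3.141, -0.0, 1.913]
wrist_force: [-0.0, -0.5, 0.6]
width: 0.0337
finger_force: 0.0
```

Request:
play_rows:
  translation:
    - [-0.67, 0.02, 0]
    - [-0.67, 0.09, 0]
    - [-0.66, 0.15, 0]
    - [-0.64, 0.21, 0]
    - [-0.62, 0.27, 0]
    - [-0.59, 0.33, 0]
    - [-0.55, 0.38, 0]
    - [-0.51, 0.43, 0]
  twist:
    - [0, 0, 0.95]
    - [0, 0, 0.95]
    - [0, 0, 0.95]
    - [0, 0, 0.95]
    - [0, 0, 0.95]
    - [0, 0, 0.95]
    - [0, 0, 0.95]
    - [0, 0, 0.95]
  gripper: [-1, -1, -1, -1, -1, -1, -1, -1]

```text
time: 2.5
tool_pos: [0.4056, 0.0906, 0.4049]
ee_rot: [3.141, -0.0, 1.153]
wrist_force: [0.1, -0.1, -0.9]
width: 0.0005
finger_force: 0.0
```

Request:
play_rows:
  translation:
    - [-0.47, 0.48, 0]
    - [-0.42, 0.52, 0]
    - [-0.37, 0.56, 0]
    - [-0.32, 0.59, 0]
    - [-0.26, 0.62, 0]
    - [-0.2, 0.64, 0]
    - [-0.14, 0.66, 0]
    - [-0.07, 0.67, 0]
  twist:
    - [0, 0, 0.95]
    - [0, 0, 0.95]
    - [0, 0, 0.95]
    - [0, 0, 0.95]
    - [0, 0, 0.95]
    - [0, 0, 0.95]
    - [0, 0, 0.95]
    - [0, 0, 0.95]
  gripper: [-1, -1, -1, -1, -1, -1, -1, -1]

```text
time: 3.3
tool_pos: [0.4856, -0.109, 0.4047]
ee_rot: [3.142, -0.0, 0.393]
wrist_force: [0.1, -0.1, 0.6]
width: 0.0005
finger_force: 0.0
```

```bash
cat > st.py <<'E'
from plan import *
np.set_printoptions(precision=4,suppress=True)
o=robot.get_obs();R=cv2.Rodrigues(np.zeros(3))[0]
print(o['time'],np.array(o['tool_pos']),np.array(o['ee_rot']),'rest',toR(o['tool_pos']),'tipz',o['tool_pos'][2]-.199,'w',o['width'],'F',np.array(o['wrist_force']),'j',np.array(o['joint_positions']))
E
python3 st.py
```

```text
3.3 [ 0.4856 -0.109   0.4047] [ 3.1416 -0.0003  0.3927] rest [-0.0935 -0.0089] tipz 0.20573739597587865 w 0.00047751786937669385 F [ 0.0714 -0.1027  0.5607] j [-0.3349 -0.03    1.4908  0.0002  1.6806  0.8433]
```

Request:
play_rows:
  translation:
    - [-0.8, -0.05, 0]
    - [0, 0, 0.6]
    - [0, 0, 0.9]
    - [0, 0, 0.9]
    - [0, 0, 0.5]
    - [0, 0, 0.1]
    - [0, 0, 0]
  twist:
    - [0, 0, 0]
    - [0, 0, 0]
    - [0, 0, 0]
    - [0, 0, 0]
    - [0, 0, 0]
    - [0, 0, 0]
    - [0, 0, 0]
  gripper: [-1, -1, -1, -1, -1, -1, -1]

```text
time: 4.0
tool_pos: [0.455, -0.1184, 0.2845]
ee_rot: [-3.141, 0.001, 0.397]
wrist_force: [-0.5, -0.0, -1.2]
width: 0.0001
finger_force: 0.0
```

```bash
python3 st.py
```

```text
4.0 [ 0.455  -0.1184  0.2845] [-3.1409  0.0006  0.3968] rest [-0.1253 -0.0059] tipz 0.08548459151748627 w 0.00013339380384571004 F [-0.4944 -0.0391 -1.2399] j [-0.3752 -0.0342  1.7366  0.0001  1.4401  0.7988]
```

Request:
play_rows:
  translation:
    - [0.6, 0, 0]
    - [0.25, 0, 0]
    - [0.2, 0, 0]
    - [0.2, 0, 0]
    - [0.2, 0, 0]
    - [0.2, 0, 0]
  twist:
    - [0, 0, 0]
    - [0, 0, 0]
    - [0, 0, 0]
    - [0, 0, 0]
    - [0, 0, 0]
    - [0, 0, 0]
  gripper: [-1, -1, -1, -1, -1, -1]

```text
time: 4.6
tool_pos: [0.5165, -0.0927, 0.2848]
ee_rot: [3.142, -0.001, 0.397]
wrist_force: [0.0, 0.9, -0.7]
width: 0.0004
finger_force: 0.0
```

```bash
python3 st.py; python3 - <<'E'
from plan import *
im=snap('scene')[180:330,230:400];cv2.imwrite('pics/p1.png',cv2.resize(im[:,:,::-1],None,fx=3,fy=3))
E
```

```text
4.6 [ 0.5165 -0.0927  0.2848] [ 3.1415 -0.0007  0.3967] rest [-0.0587 -0.0056] tipz 0.08584926037325102 w 0.0004219887546965965 F [ 0.0345  0.902  -0.6769] j [-0.2857  0.0863  1.6125  0.0004  1.4423  0.8883]
```

View pics/p1.png

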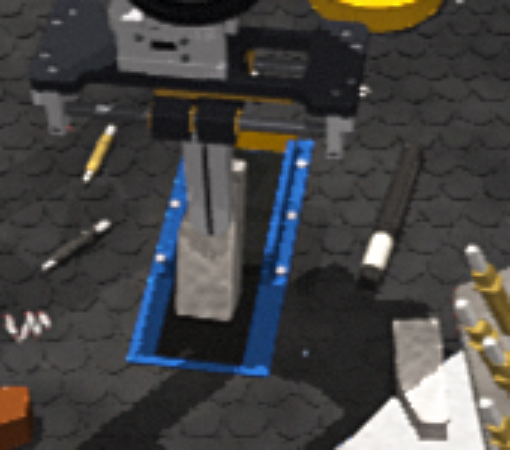

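The fingers (crop 210,190) are against the bar's rear side. The bar is leaning but not yet over, so I'll keep pushing gently.

Request:
play_rows:
  translation:
    - [0.2, 0, 0]
    - [0.2, 0, 0]
    - [0.2, 0, 0]
    - [0.1, 0, 0]
    - [0, 0, 0]
    - [0, 0, 0]
  twist:
    - [0, 0, 0]
    - [0, 0, 0]
    - [0, 0, 0]
    - [0, 0, 0]
    - [0, 0, 0]
    - [0, 0, 0]
  gripper: [-1, -1, -1, -1, -1, -1]

```text
time: 5.25
tool_pos: [0.5417, -0.082, 0.2845]
ee_rot: [-3.141, 0.0, 0.397]
wrist_force: [-0.4, -0.4, -0.2]
width: 0.0004
finger_force: 0.0
```

```bash
python3 st.py; python3 - <<'E'
from plan import *
im=snap('scene')[180:330,230:400];cv2.imwrite('pics/p2.png',cv2.resize(im[:,:,::-1],None,fx=3,fy=3))
E
```

```text
5.25 [ 0.5417 -0.082   0.2845] [-3.1414  0.0003  0.3969] rest [-0.0312 -0.0055] tipz 0.08554697195992506 w 0.0004218282593225211 F [-0.4173 -0.3842 -0.1846] j [-0.2538  0.1372  1.5568 -0.      1.4479  0.9201]
```

View pics/p2.png

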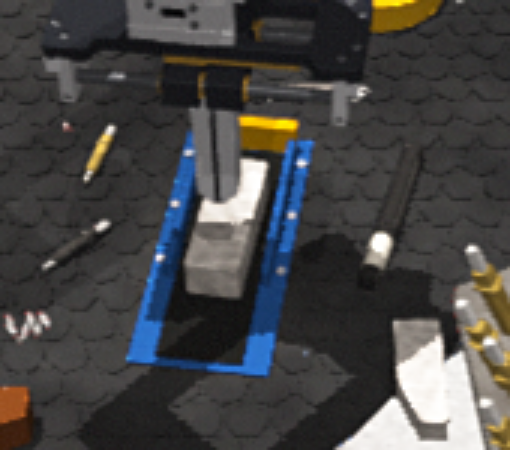

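The bar lies between the rails, with its rear face near crop (215,275) and its front end short of the stop. I'll back off behind it and measure.

Request:
play_rows:
  translation:
    - [-0.9, 0, 0]
    - [-0.9, 0, 0]
    - [-0.2, 0, 0.3]
    - [0, 0, 0]
  twist:
    - [0, 0, 0]
    - [0, 0, 0]
    - [0, 0, 0]
    - [0, 0, 0]
  gripper: [-1, -1, -1, -1]

```text
time: 5.7
tool_pos: [0.4665, -0.1132, 0.2712]
ee_rot: [-3.14, 0.002, 0.395]
wrist_force: [-0.7, -0.0, 0.5]
width: 0.0006
finger_force: 0.0
```

```bash
python3 st.py; python3 - <<'E'
from plan import *
np.set_printoptions(precision=4,suppress=True)
im=snap('scene')[180:330,230:400];cv2.imwrite('pics/p3.png',cv2.resize(im[:,:,::-1],None,fx=4,fy=4))
snap('top')
for c in ['scene','top']:
  for n in ['bar_mid','bar_foot','bar_top']:
    for d in robot.spot_point(n,c):
        r=toR(d['centre'])
        if abs(r[1])<.05 and abs(r[0])<.15: print(c,n,d['score'],r,d['centre'][2])
E
```

```text
5.7 [ 0.4665 -0.1132  0.2712] [-3.1396  0.0017  0.395 ] rest [-0.1126 -0.0054] tipz 0.07215395552685377 w 0.0005578482997012747 F [-0.7493 -0.0293  0.5288] j [-0.3562 -0.0006  1.7314  0.0003  1.4135  0.8195]
scene bar_mid 0.92 [ 0.0065 -0.0007] 0.0173
scene bar_foot 0.74 [-0.0507  0.0013] 0.0179
scene bar_top 0.64 [ 0.054  -0.0087] 0.017
top bar_foot 0.61 [ 0.1493 -0.011 ] 0.0002
```

View pics/p3.png

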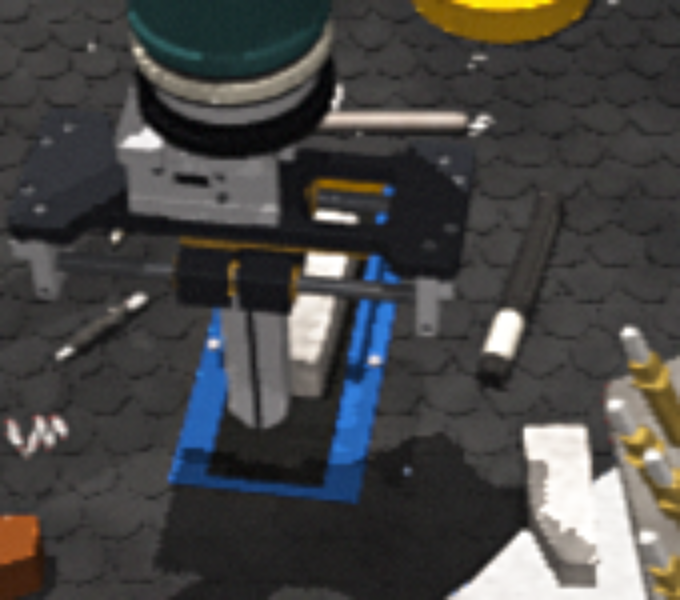

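The gripper hides the front part, but the bar's rear end shows at crop (310,385). The networks put foot to top from -0.05 to 0.053, leaving about 37 mm to the stop. I'll lower behind the bar and push.

Request:
play_rows:
  translation:
    - [0, -0.13, 0.5]
    - [0, 0, 0.6]
    - [0, 0, 0.3]
    - [0.5, 0, 0]
    - [0.5, 0, 0]
    - [0.15, 0, 0]
    - [0, 0, 0]
  twist:
    - [0, 0, 0]
    - [0, 0, 0]
    - [0, 0, 0]
    - [0, 0, 0]
    - [0, 0, 0]
    - [0, 0, 0]
    - [0, 0, 0]
  gripper: [-1, -1, -1, -1, -1, -1, -1]

```text
time: 6.8
tool_pos: [0.509, -0.0902, 0.2168]
ee_rot: [3.141, -0.0, 0.398]
wrist_force: [0.4, -0.6, 0.0]
width: 0.0006
finger_force: 0.0
```

Request:
play_rows:
  translation:
    - [0.2, 0, 0]
    - [0.2, 0, 0]
    - [0.2, 0, 0]
    - [0.2, 0, 0]
  twist:
    - [0, 0, 0]
    - [0, 0, 0]
    - [0, 0, 0]
    - [0, 0, 0]
  gripper: [-1, -1, -1, -1]

```text
time: 7.2
tool_pos: [0.536, -0.0791, 0.2167]
ee_rot: [-3.141, 0.01, 0.396]
wrist_force: [-10.3, -4.7, 6.2]
width: 0.0007
finger_force: 5.4
```

```bash
python3 st.py
```

```text
7.2 [ 0.536  -0.0791  0.2167] [-3.1411  0.0095  0.3963] rest [-0.0354 -0.0006] tipz 0.01765495628513941 w 0.0006921313697876496 F [-10.3377  -4.7224   6.2068] j [-0.2497  0.1859  1.6448 -0.0055  1.3188  0.9262]
```

Request:
play_rows:
  translation:
    - [0.12, 0, 0]
    - [0.12, 0, 0]
    - [0, 0, 0]
  twist:
    - [0, 0, 0]
    - [0, 0, 0]
    - [0, 0, 0]
  gripper: [-1, -1, -1]

```text
time: 7.5
tool_pos: [0.5454, -0.0752, 0.2166]
ee_rot: [-3.141, 0.007, 0.396]
wrist_force: [-7.0, -2.8, 4.5]
width: 0.0005
finger_force: 3.8
```

```bash
python3 st.py
```

```text
7.5 [ 0.5454 -0.0752  0.2166] [-3.1411  0.0071  0.3965] rest [-0.0253 -0.0005] tipz 0.017614953069458594 w 0.0005221476002531209 F [-6.9777 -2.7513  4.4828] j [-0.2389  0.2034  1.6241 -0.004   1.3201  0.9364]
```

Request:
play_rows:
  translation:
    - [0.08, 0, 0]
    - [0.08, 0, 0]
  twist:
    - [0, 0, 0]
    - [0, 0, 0]
  gripper: [-1, -1]

```text
time: 7.7
tool_pos: [0.5505, -0.0731, 0.2167]
ee_rot: [-3.141, 0.01, 0.396]
wrist_force: [-10.2, -4.6, 7.5]
width: 0.0007
finger_force: 5.3
```

Request:
play_rows:
  translation:
    - [0.05, 0, 0]
  twist:
    - [0, 0, 0]
  gripper: [-1]

```text
time: 7.8
tool_pos: [0.5525, -0.0722, 0.2167]
ee_rot: [-3.141, 0.009, 0.396]
wrist_force: [-10.5, -4.6, 6.1]
width: 0.0002
finger_force: 5.4
```

```bash
python3 st.py
```

```text
7.8 [ 0.5525 -0.0722  0.2167] [-3.1409  0.0093  0.3963] rest [-0.0176 -0.0005] tipz 0.017654797364179936 w 0.0001870167038093601 F [-10.5051  -4.5819   6.1142] j [-0.2304  0.2178  1.6067 -0.0051  1.325   0.9454]
```

The bar is still sliding at about 11 N. I'll continue in small steps until the force rises.

Request:
play_rows:
  translation:
    - [0.05, 0, 0]
    - [0.05, 0, 0]
  twist:
    - [0, 0, 0]
    - [0, 0, 0]
  gripper: [-1, -1]

```text
time: 8.0
tool_pos: [0.5549, -0.0713, 0.2167]
ee_rot: [-3.141, 0.015, 0.396]
wrist_force: [-18.4, -7.0, 13.0]
width: 0.0003
finger_force: 9.9
```

Request:
play_rows:
  translation:
    - [0.03, 0, 0]
  twist:
    - [0, 0, 0]
  gripper: [-1]

```text
time: 8.1
tool_pos: [0.5554, -0.0711, 0.2167]
ee_rot: [-3.14, 0.018, 0.396]
wrist_force: [-19.9, -8.0, 13.7]
width: 0.0004
finger_force: 10.8
```

```bash
python3 st.py
```

```text
8.1 [ 0.5554 -0.0711  0.2167] [-3.1403  0.018   0.3963] rest [-0.0145 -0.0006] tipz 0.017690241359741732 w 0.00040872046065370605 F [-19.9341  -8.0382  13.6639] j [-0.2261  0.2259  1.5967 -0.0097  1.3343  0.9508]
```

The force doubled to 21 N at the expected place (rear end about -0.010), so the bar is against the stop. I'll back off, lift and look.

Request:
play_rows:
  translation:
    - [-0.2, 0, 0]
    - [-0.6, 0, 0]
    - [-0.8, 0, 0]
    - [0, 0, -0.8]
    - [0, 0, -0.9]
    - [0, 0, -0.9]
    - [-0.9, 0, -0.9]
    - [-0.9, 0, -0.5]
  twist:
    - [0, 0, 0]
    - [0, 0, 0]
    - [0, 0, 0]
    - [0, 0, 0]
    - [0, 0, 0]
    - [0, 0, 0]
    - [0, 0, 0]
    - [0, 0, 0]
  gripper: [-1, -1, -1, -1, -1, -1, -1, -1]

```text
time: 8.9
tool_pos: [0.4343, -0.1215, 0.3795]
ee_rot: [3.138, -0.004, 0.398]
wrist_force: [-0.2, -0.1, 0.3]
width: 0.0003
finger_force: 0.0
```

Request:
play_rows:
  translation:
    - [-0.9, 0.9, 0]
    - [-0.9, 0.9, 0]
    - [-0.5, 0.9, 0]
    - [0, 0.9, 0]
    - [0, 0.9, 0]
    - [0, 0, 0]
  twist:
    - [0, 0, 0]
    - [0, 0, 0]
    - [0, 0, 0]
    - [0, 0, 0]
    - [0, 0, 0]
    - [0, 0, 0]
  gripper: [-1, -1, -1, -1, -1, -1]

```text
time: 9.5
tool_pos: [0.4203, -0.3246, 0.375]
ee_rot: [3.141, 0.0, 0.393]
wrist_force: [-0.2, 0.2, 0.3]
width: 0.0003
finger_force: 0.0
```

```bash
python3 st.py; python3 - <<'E'
from plan import *
np.set_printoptions(precision=4,suppress=True)
a=snap('scene')[200:310,265:345];b=snap('top')[175:295,240:360]
b=cv2.resize(b,(480,480),interpolation=2);a=cv2.resize(a,(320,440),interpolation=2);a=np.vstack([a,np.zeros((40,320,3),np.uint8)])
cv2.imwrite('pics/p4.png',np.hstack([b,a])[:,:,::-1])
for c in ['scene','top']:
  for n in ['bar_mid','bar_foot','bar_top']:
    for d in robot.spot_point(n,c):
        r=toR(d['centre'])
        if abs(r[1])<.05 and abs(r[0])<.15: print(c,n,d['score'],r,d['centre'][2])
E
```

```text
9.5 [ 0.4203 -0.3246  0.375 ] [3.1411 0.0001 0.3931] rest [-0.2363 -0.183 ] tipz 0.17601892085964072 w 0.0003315311922059951 F [-0.1921  0.2266  0.3269] j [-0.7643  0.0525  1.4661 -0.0003  1.6225  0.4134]
scene bar_mid 0.84 [0.0478 0.0003] 0.0189
scene bar_foot 0.65 [-0.0143 -0.0016] 0.02
scene bar_top 0.68 [ 0.0937 -0.0065] 0.0208
top bar_mid 0.73 [0.0405 0.0002] 0.0199
top bar_mid 0.6 [-0.0025 -0.0009] 0.001
top bar_foot 0.55 [-0.0108 -0.0053] 0.0207
top bar_top 0.62 [ 0.0912 -0.0101] 0.0177
```

View pics/p4.png

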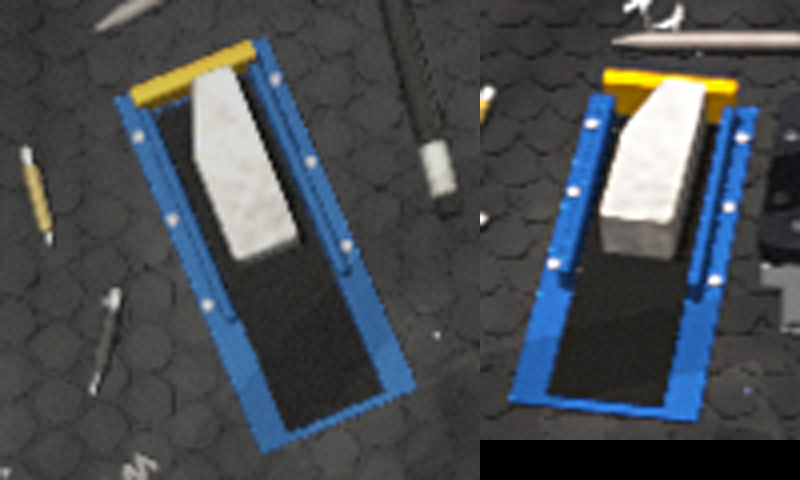

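The bar lies between the rails with its narrow end touching the yellow stop (crop 213,72), and the pins and marker have not moved. Handing in.

```bash
python3 -c "
from bench import robot
print(robot.close_job())"
```

```text
the job is handed in; nothing more can be done
None
```

The bar was tipped over between the rails and pushed up against the yellow stop without gripping it, and the job is handed in at about 10 s with the arm clear and the rest of the bench, as far as the last close-up showed it, undisturbed.

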